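# Clamp a bowl blank in the drilling jig and hold it

## Task

Push the round wooden bowl blank across the bench into the open side of the clamping jig until it sits against the end stop. Then flip the safety catch right over by its thumb tab so the lever is free, and after that pull the lever towards the fence as far as it goes so that the sprung pad clamps the blank against the fence. The lever springs back, so finish still holding it fully pulled, ready for someone to drill the blank; leave the catch flipped over and the other things on the bench where they are.

Things in the scene. Friction and masses are not known exactly. Their poses are not given: they have to be found in the camera images.
- blank_center (a point): Centre (half-way up, 25 mm above its underside) of the bowl blank: a loose, plain solid wooden disc, 96 mm diameter, 50 mm high, about 0.24 kg, lying flat on the bench to the left (+y) of the jig. Too wide to grasp; it is pushed.
- jig: Clamping jig fixed to the bench, yaw within 0.25 rad of zero. Origin: nest centre on the bench, where the blank's centre belongs. Jig x away from the robot, y left, z up. The bay, floored by the bare bench and open to +y, is 110 mm wide: fence face at x = -55 mm, pad face at x = +55 mm (pad open). Grey plunger guide behind the pad: x 95 to 135 mm, 36 mm wide, 62 mm high, hinge ears to 94 mm.
- nest (a point): The same nest centre. The end stop is a dark wood bar, 40 mm high, closing the bay's -y end, face at jig y = -48 mm: a blank against it has its centre at jig y = 0.
- fence: Dark wooden fence, part of the jig, on the robot's side of the bay: 24 mm thick, 44 mm high, jig x -79 to -55 mm, y -64 to +20 mm. The listed origin is the same point as the jig's origin.
- pad: Black rubber pad on a sprung plunger, 44 x 36 mm face, z 18 to 54 mm. Pulling the lever drives it 30 mm per rad towards the fence (-x of the jig), 24 mm at 0.80 rad; its spring (about 0.6 N/mm, 3.6 N preload) lets the lever go on after the pad has met the blank. Listed origin: the jig's origin when open, shifted as the pad moves.
- catch (a joint): Safety catch, rad. 0 to 0.06 = locked: its flat steel tongue lies level and props the lever's nose, so the lever cannot be pulled. Hinge axis along the jig's y; growing angle swings the thumb tab towards the robot (jig -x) and down while the tongue rises. Stop at 1.65; past 1.3 is flipped right over. Stays where it is left (friction 0.03 N m).
- catch_tab (a point): Grip point on the catch's thumb tab: a steel plate 16 mm wide (along the jig's y), 7 mm thick, standing straight up from the hinge when locked, its end 55 mm from the hinge axis; this point is 40 mm from the axis. Can be pinched across its 16 mm width from above, or pushed from its far side.
- catch_hinge (a point): Catch hinge axis: jig (115, 0, 85) mm; axis along the jig's y.
- lever (a joint): Lever angle, rad. 0 = at rest, leaning 0.55 rad from vertical away from the robot; grows as it is pulled towards the robot, the fence side (-x of the jig). Stop at 0.84; 0.76 or more counts as fully pulled. A spring returns it to 0: about 2 N at the grip at the start, 7 N when fully pulled with a blank clamped.
- lever_grip (a point): Centre of the lever's grip: a black plastic cylinder lying along the jig's y, 40 mm long, 26 mm diameter, on a 12 mm steel bar, 190 mm from the pivot. Can be gripped by its two ends (40 mm) from above; it turns in the grip as the lever swings.
- lever_pivot (a point): Lever pivot axis: jig (165, 0, 14) mm; axis along the jig's y; in ears 30 mm high, jig x 145 to 185 mm.
- glue: White glue bottle, 60 mm diameter, 150 mm high, bystander; origin at its underside.
- wax: Aluminium tin, 72 mm diameter, 45 mm high, bystander; origin at its underside.
- tape: Cardboard tape ring lying flat, 90 mm diameter, 24 mm high, bystander; origin at its underside.
- sander: Cork sanding block 110 x 60 x 35 mm, bystander; origin at its underside.
- offcut: Pale wood offcut 100 x 45 x 28 mm, bystander; origin at its underside.
- mallet: Hammer with wooden handle, lying, bystander.
- pot: White pot, 90 mm diameter, 60 mm high, bystander; origin at its underside.
Not all that is in view belongs to the job. Of the things that look like the part that bears blank_center, the smallest one is meant.

How it is judged (in metres and radians):
On the way, in this order (a step that is already met when the one before it is completed fails the run):
1. the blank sits in the bay against the end stop, catch and lever still untouched (x of blank_center in the frame of jig between -0.014 and 0.014 m and y of blank_center in the frame of jig between -0.006 and 0.009 m and z of blank_center in the frame of jig below 0.03 m and angle between blank_center's own z axis and vertical below 0.08 rad and value of joint catch below 0.4 rad and value of joint lever below 0.1 rad), for 0.2 s.
2. the catch is flipped over with the lever still at rest and the blank still home (x of blank_center in the frame of jig between -0.014 and 0.014 m and y of blank_center in the frame of jig between -0.006 and 0.009 m and z of blank_center in the frame of jig below 0.03 m and angle between blank_center's own z axis and vertical below 0.08 rad and value of joint catch above 1.2 rad and value of joint lever below 0.12 rad), for 0.2 s.
At the end, for the whole second after the job is handed in: Fingers hold the lever still at 0.72 rad or more; pad presses the blank over 4 N, fence bears over 3 N; blank flat in the bay, centre within 14 mm of the nest in jig x and -6 to +9 mm in jig y; catch past 1.2 rad; no bystander moved 30 mm (x of blank_center in the frame of jig between -0.014 and 0.014 m and y of blank_center in the frame of jig between -0.006 and 0.009 m and z of blank_center in the frame of jig below 0.03 m and angle between blank_center's own z axis and vertical below 0.08 rad and value of joint lever above 0.72 rad and velocity of joint lever between -0.1 and 0.1 rad/s and contact force between pad and blank above 4 N and contact force between fence and blank above 3 N and contact force between the fingers and lever above 1 N and value of joint catch above 1.2 rad and distance of each of glue, wax, tape, sander, offcut, mallet, pot from where it was at the start of the episode below 0.03 m); the arm keeps its last pose, push and grip.
It fails at once if the lever is forced past a catch that is not flipped (value of joint lever above 0.15 rad and value of joint catch below 0.8 rad).
It fails at once if the blank is tipped up (angle between blank_center's own z axis and vertical above 0.5 rad).
It fails at once if another thing on the bench is shoved 30 mm or more (distance of any of glue, wax, tape, sander, offcut, mallet, pot from where it was at the start of the episode above 0.03 m).
It also fails if it takes over 72 s, if anything falls off the work surface, if the arm or the gripper's body presses on something with over 40 N, if the wrist force passes 120 N, or if a joint passes its speed limit or range.

## Robot

A 6-joint arm with a two-finger parallel gripper is mounted at the origin on the work surface. World frame = base frame: x ahead of the robot, y to its left, z up, the work surface at z = 0. Lengths are in mm, angles in rad, forces in N, time in s.
With the tool pointing down it reaches from about 275 to 750 mm from the base axis. Payload 10.2 kg.
Tool frame: the origin (TCP) lies at the very end of the fingers, on their centre line; the grasp point (between the pads) lies ctrl.grip_depth behind it (ctrl.grip_depth is the distance from the TCP to the grasp point, in mm); z points along the fingers, y is the direction in which the jaws open and shut (so a half turn about z gives the same grasp; the last joint's range is limited). The gripper opens to 85 mm and grips with 20 to 120 N. Pads are 22 mm wide; open, the fingers measure 114 mm over their backs; the gripper's body (76 mm by 85 mm) begins 54 mm behind the grasp point. The pads swing forward as they close: fully open they stand 13 mm farther back than shut.
Start: joints at [-1.416, 0.313, 1.498, -0, 1.331, -0.223], TCP at [193.648, -487.987, 231.294] pointing down, gripper open.
Joint ranges: [-2.94, 2.94], [-0.97, 2.17], [0.19, 2.56], [-1.23, 4.37], [0.02, 3.11], [-2.88, 2.88]. Speed limits (rad/s): [2.39, 2.39, 3.01, 3.14, 3.14, 3.14].

## Interface

Orientations are given as a unit quaternion [w, x, y, z].
In Python, from rig import telemetry, eyes, ctrl, nets gives the robot as it stands. The module is installed in compiled form; this text tells all that it offers.
- The arm moves only by the tool drive_tool, never from a script. Its argument "series" is text: rows parted by semicolons, each of 7 numbers parted by spaces: the shift along the tool's x, y, z normalised to -1 to 1, where 1 is 0.12 m, then the turn, a rotation vector about the tool's x, y, z normalised to -1 to 1, where 1 is 0.5 rad, then the opening, from 0 (shut) to 1 (fully open). In form: tx ty tz wx wy wz hand; .... A call has 1 to 20 rows; each row is the pose to reach, as a shift and turn from the pose measured when the call began, along the tool's axes at that moment; what a row does not reach only later rows make up. A row lasts 1/10 s, in which the tool goes at most 50 mm and 8.59 degrees, less where a joint would pass 70% of its speed; a pose out of reach is approached as far as the arm can. A call with a number of a shift or a turn outside -1 to 1 is refused whole. A call with a gripper value outside its range is refused whole. The fingers move at their own pace and stop on an object; "newtons" is the grip in N (left out, the last holds). Time passes only in rows, so rows that repeat a pose let the fingers close. It gives the time, the measured TCP pose, the force and the opening at its end, in the units of the state.
- telemetry.sense(): the state, without advancing time (a new reading comes with each control period).
- eyes.capture(name): name is "scene" or "top" or "wrist"; returns a dict with "frame" (420x560x3 uint8, red, green, blue), "fx", "fy", "cx", "cy" (pixels), "view" (4x4, takes a point from world to camera coordinates). Camera axes: x right, y up, looking along -z (the intrinsics and any distortion apply to the point x, -y, -z); pixel columns grow to the right and rows downward; lengths in mm; the calibration is good to about 2 mm. The wrist camera is an equidistant fisheye: a pixel r from the principal point sees the ray r / f radians off the axis. A picture is of the moment at which its call begins. There is no depth.
- ctrl.finish_job(): hands the job in, once; it reports no verdict.
Trained networks look in a picture, given as the dict that the camera call returned (one of the last four; its "shot" number tells which), for a name from the list of things; names that differ only in an ending like _2 or _b are one class to them, and where a whole thing is asked for, a point or a joint stands for the part that bears it (a point fixed in the world has none). Each returns a list of dicts, best first, with "confidence" (0 to 1); they miss things now and then, are a little off and sometimes report something else, mostly with a low value. They report only what shows in the picture. A call takes as long as a camera call. They do not tell look-alikes from the thing itself.
- nets.spot_in(name, picture): "rect" ([left, top, right, bottom] in pixels, round what is visible of it).
The state is a dict: "time_s": time; "joints": joint angles; "dq": joint speeds; "tau": joint torques, N m; "eef_pos": TCP position; "ee_rot": TCP orientation; "force": force on the tool from outside, world axes, zero at the start; "wrist_torque": the same for the moment, N m; "grip_width": opening from 0.0 (shut) to 1.0 (fully open).
Only numpy, scipy, OpenCV 4.12 (cv2) and the standard library are available. Lean on these libraries where they do the work, as an engineer would, in place of code of your own. Each camera call takes 0.05 s, during which the arm holds its last target. There are 200 camera calls.

## Working session

There is one attempt and no reset: what is moved stays moved. The work goes in short steps, Python scripts to look and compute and a tool call to move; the robot and the scene stay as the last step left them, time stands still between calls to the robot, and variables do not carry over. Pictures are saved under pics/ and viewed, about 8 in all and at most 12, crops included, and the job is handed in when it is done.

Besides the shell and the picture viewer there is one more tool, called after "Call:" as name(argument=value, ...) on one line, values as JSON. drive_tool: Moves the arm, as the interface text tells. Scaled input: -1 to 1 covers 0.12 m each way for a shift and 0.5 rad each way for a turn. Its arguments: {"type":"object","properties":{"series":{"type":"string"},"newtons":{"type":"number"}},"required":["series"]}

```bash
mkdir -p pics
cat > h.py <<'E'
import numpy as np, cv2
from rig import telemetry, eyes, ctrl, nets
from scipy.spatial.transform import Rotation as R
def ray(p,u,v):
    V=np.array(p['view']);d=np.array([(u-p['cx'])/p['fx'],-(v-p['cy'])/p['fy'],-1.])
    Rm=V[:3,:3];o=-Rm.T@V[:3,3];return o,Rm.T@d
def onz(p,u,v,z):
    o,d=ray(p,u,v);return o+d*(z-o[2])/d[2]
def proj(p,X):
    V=np.array(p['view']);c=V[:3,:3]@np.array(X,float)+V[:3,3]
    return np.array([p['cx']+p['fx']*c[0]/-c[2],p['cy']-p['fy']*c[1]/-c[2]])
def save(p,n,crop=None,s=1):
    f=p['frame'][:,:,::-1]
    if crop: f=f[crop[1]:crop[3],crop[0]:crop[2]]
    if s!=1:f=cv2.resize(np.ascontiguousarray(f),None,fx=s,fy=s,interpolation=cv2.INTER_CUBIC)
    cv2.imwrite('pics/'+n,f)
def tool(X,s=None):
    "world point -> offset in tool axes, /120"
    s=s or telemetry.sense();q=s['ee_rot'];r=R.from_quat([q[1],q[2],q[3],q[0]])
    return r.inv().apply(np.array(X)-np.array(s['eef_pos']))/120
E
python3 - <<'E'
from h import *
s=telemetry.sense();print(s['time_s'],s['eef_pos'],s['ee_rot'],ctrl.grip_depth)
ps={}
for n in('top','scene'):
    p=eyes.capture(n);save(p,n+'0.png')
    for t in('blank_center','jig','fence','pad','catch','lever','lever_grip','glue','wax','tape','sander','offcut','mallet','pot'):
        for d in nets.spot_in(t,p)[:4]:
            r=d['rect'];print(n,t,[round(x) for x in r],round(d['confidence'],2),onz(p,(r[0]+r[2])/2,(r[1]+r[3])/2,25).round())
E
```

```text
0.0 [ 193.59535646 -487.73679694  230.75870368] [-6.19090208e-04  9.82213481e-01  1.87766593e-01  1.91020468e-05] 18.700000000000003
top blank_center [132, 209, 181, 250] 0.97 [514. 375.  25.]
top blank_center [125, 140, 171, 182] 0.88 [720. 404.  25.]
top blank_center [198, 207, 236, 244] 0.81 [527. 197.  25.]
top jig [281, 160, 325, 287] 0.66 [532. -59.  25.]
top jig [280, 156, 297, 195] 0.55 [676. -16.  25.]
top fence [288, 278, 318, 288] 0.66 [358. -57.  25.]
top pad [280, 231, 306, 243] 0.64 [491. -29.  25.]
top pad [282, 156, 331, 288] 0.37 [535. -69.  25.]
top catch [289, 196, 294, 226] 0.62 [569. -25.  25.]
top catch [286, 230, 302, 243] 0.17 [492. -31.  25.]
top lever [282, 156, 294, 193] 0.77 [678. -15.  25.]
top lever [278, 158, 324, 290] 0.62 [529. -53.  25.]
top lever [286, 196, 295, 224] 0.16 [572. -21.  25.]
top lever_grip [283, 157, 295, 197] 0.82 [670. -18.  25.]
top glue [411, 211, 439, 231] 0.74 [ 539. -418.   25.]
top tape [283, 161, 326, 287] 0.66 [529. -62.  25.]
top tape [165, 278, 197, 308] 0.56 [328. 300.  25.]
top sander [181, 140, 206, 181] 0.79 [721. 268. 
[... 308 characters left out ...]
 315, 291] 0.86 [535. -52.  25.]
scene fence [193, 218, 220, 238] 0.85 [368. -65.  25.]
scene catch [258, 212, 280, 246] 0.58 [506.  50.  25.]
scene lever [274, 223, 316, 260] 0.8 [594.  59.  25.]
scene lever_grip [272, 222, 314, 262] 0.85 [592.  54.  25.]
scene glue [126, 293, 158, 351] 0.94 [ 503. -396.   25.]
scene wax [117, 258, 144, 292] 0.87 [ 358. -322.   25.]
scene tape [265, 158, 293, 179] 0.95 [326. 297.  25.]
scene sander [354, 211, 398, 246] 0.59 [733. 254.  25.]
scene offcut [318, 241, 358, 268] 0.69 [714.  97.  25.]
scene mallet [130, 333, 255, 404] 0.69 [ 687. -402.   25.]
scene pot [321, 268, 356, 310] 0.76 [789.  -4.  25.]
scene pot [191, 214, 311, 292] 0.47 [536. -56.  25.]
```

Run:
```python
import cv2
a=cv2.imread('pics/top0.png')[100:320,100:460];cv2.imwrite('pics/top0c.png',cv2.resize(a,None,fx=2.2,fy=2.2,interpolation=cv2.INTER_CUBIC))
a=cv2.imread('pics/scene0.png')[140:320,180:420];cv2.imwrite('pics/scene0c.png',cv2.resize(a,None,fx=3.3,fy=3.3,interpolation=cv2.INTER_CUBIC))
```

```text
(no output)
```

View pics/top0c.png

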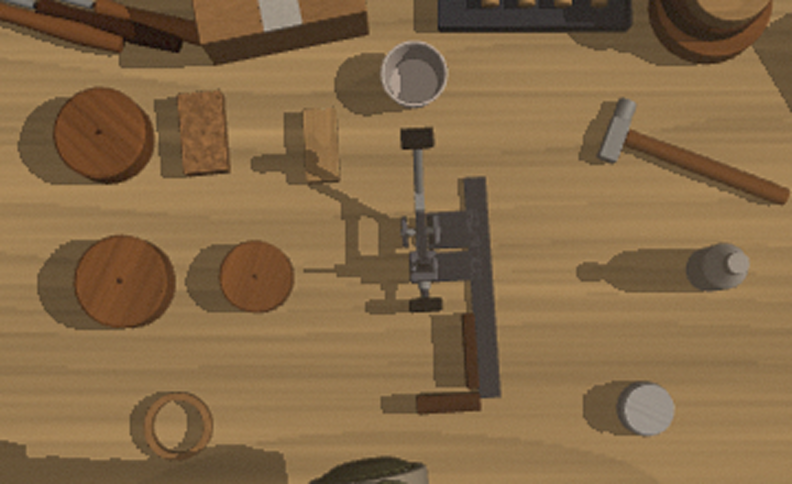

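View pics/scene0c.png

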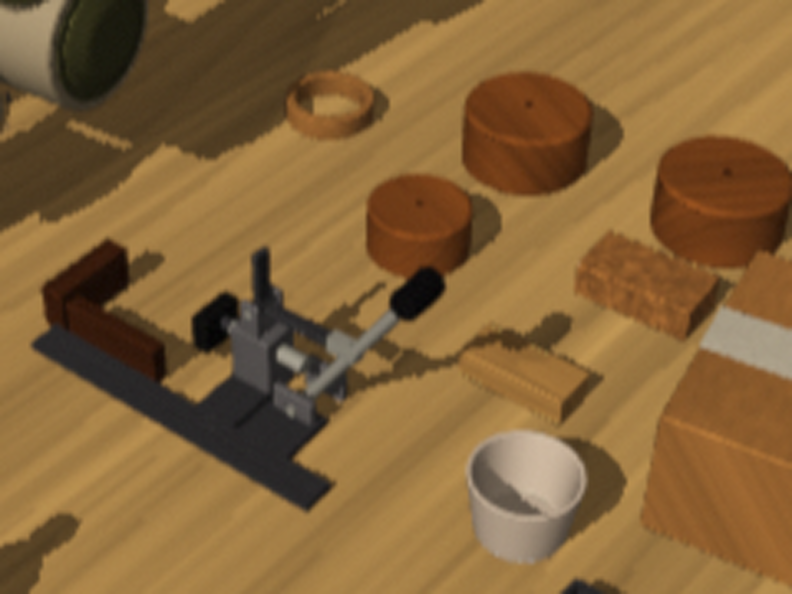

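Three discs look alike: top-view px (157,230) and (148,161), both big, and (217,225), the small one, near world (525,200). The small one matches the description. The fence bar runs at about (289–318, 279–287) in the top view, with the lever grip at (289,163). I'll fit the jig pose from landmarks in both views.

```bash
cat > fit.py <<'E'
from h import *
from scipy.optimize import least_squares
T=lambda x,y:(100+x/2.2,100+y/2.2)
S=lambda x,y:(180+x/3.3,140+y/3.3)
G=(264.3,0,176)
obs=[('top',G,T(417,137)),('top',(-79,20,44),T(416,412)),('top',(-79,-64,44),T(481,408)),
('scene',G,S(418,293)),('scene',(115,0,140),S(261,251)),('scene',(-79,20,44),S(110,241)),('scene',(-55,20,44),S(127,251)),('scene',(-79,-64,44),S(45,291)),('top',(55,0,54),T(425,308))]
P={n:eyes.capture(n) for n in('top','scene')}
def W(q,X):
    c,s=np.cos(q[2]),np.sin(q[2]);return np.array([q[0]+c*X[0]-s*X[1],q[1]+s*X[0]+c*X[1],X[2]])
f=lambda q:np.concatenate([proj(P[n],W(q,X))-u for n,X,u in obs])
r=least_squares(f,[430,-45,0],loss='soft_l1')
print(r.x,f(r.x).reshape(-1,2).round(1).tolist())
for n,u in(('top',T(254,276)),('scene',S(419,203))):print('blank',n,onz(P[n],*u,50))
for k,X in dict(nest=(0,0,25),tab=(115,0,125),grip=G).items():print(k,W(r.x,X).round(1))
E
python3 fit.py
python3 - <<'E'
from h import *
p=eyes.capture('top');save(p,'blk.png',(190,150,330,300),4)
E
```

```text
[ 4.26250115e+02 -3.30171666e+01  6.16602825e-02] [[-0.1, -0.7], [0.7, -0.0], [0.2, -0.1], [0.5, 0.3], [0.4, 0.1], [-0.3, -1.3], [0.6, -1.1], [-1.1, -1.6], [0.5, 0.3]]
blank top [524.92862837 197.55002872  50.        ]
blank scene [525.92009733 196.03815097  50.        ]
nest [426.3 -33.   25. ]
tab [541.  -25.9 125. ]
grip [690.  -16.7 176. ]
```

View pics/blk.png

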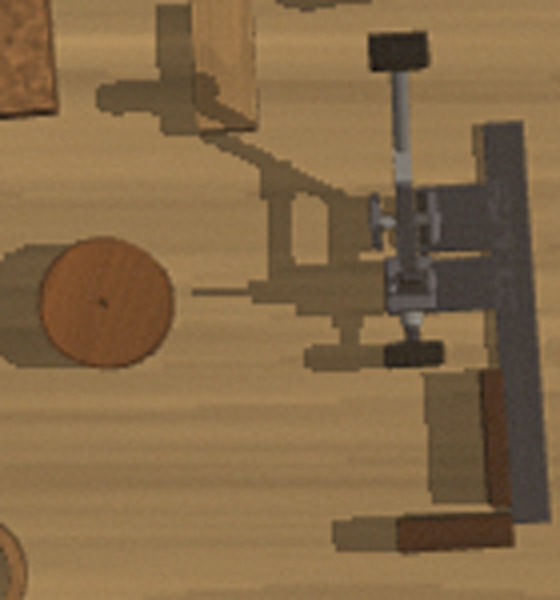

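The enlarged crop confirms it: the small disc sits at crop (105,303), the only one of that size, and the jig is fully visible. The fit is good to about 1 px, giving nest (426,-33), yaw 0.062 and blank (525.5,197). Next I swing round towards the blank's +y side, turning the jaws to lie along jig x.

Call:
drive_tool(series="1 -1 0 0 0 -1 0.88;1 -1 0 0 0 -1 0.88;1 -1 0 0 0 -1 0.88;1 -1 0 0 0 -1 0.88;1 -1 0 0 0 -1 0.88", newtons=40)

```text
time_s: 2.15
eef_pos: [261.7, -330.4, 231.7]
ee_rot: [0.0, 0.904, 0.427, 0.0]
force: [-0.5, -0.4, -0.4]
grip_width: 0.879
```

Call:
drive_tool(series="1 -0.5 0 0 0 -1 0.88;1 -0.5 0 0 0 -1 0.88;1 -0.5 0 0 0 -1 0.88;1 -0.5 0 0 0 -1 0.88;1 -0.5 0 0 0 -1 0.88")

```text
time_s: 2.65
eef_pos: [292.0, -200.1, 232.0]
ee_rot: [0.001, 0.771, 0.637, -0.0]
force: [1.0, -0.4, 0.6]
grip_width: 0.88
```

Call:
drive_tool(series="1 0 0 0 0 -0.5 0.88;1 0 0 0 0 -0.5 0.88;1 0 0 0 0 -0.5 0.88;1 0 0 0 0 -0.5 0.88")

```text
time_s: 3.05
eef_pos: [315.0, -81.6, 232.0]
ee_rot: [0.001, 0.686, 0.728, -0.0]
force: [0.0, -0.2, 0.2]
grip_width: 0.883
```

Call:
drive_tool(series="1 0.5 0 0 0 0 0.88;1 0.5 0 0 0 0 0.88;1 0.5 0 0 0 0 0.88;1 0.5 0 0 0 0 0.88")

```text
time_s: 3.45
eef_pos: [369.2, 43.1, 231.6]
ee_rot: [0.001, 0.685, 0.728, -0.0]
force: [-0.5, -0.4, 0.2]
grip_width: 0.881
```

Call:
drive_tool(series="1 0.5 0 0 0 0 0.88;1 0.5 0 0 0 0 0.88;1 0.5 0 0 0 0 0.88;1 0.5 0 0 0 0 0.88")

```text
time_s: 3.85
eef_pos: [423.6, 167.3, 230.8]
ee_rot: [0.001, 0.685, 0.728, -0.0]
force: [0.2, -0.4, -0.2]
grip_width: 0.88
```

Call:
drive_tool(series="0.65 0.86 0 0 0 0 0.88;0.65 0.86 0 0 0 0 0.88;0.65 0.86 0.2 0 0 0 0.88;0.65 0.86 0.6 0 0 0 0.88;0.65 0.86 0.9 0 0 0 0.88;0.65 0.86 0.9 0 0 0 0.88")

```text
time_s: 4.45
eef_pos: [520.7, 248.2, 117.9]
ee_rot: [-0.002, 0.687, 0.727, -0.004]
force: [0.1, -0.4, -0.3]
grip_width: 0.879
```

Run:
```python
from h import *
print(telemetry.sense()['eef_pos'])
p=eyes.capture('scene')
for n in('scene','top'):
    p=eyes.capture(n)
    for d in nets.spot_in('blank_center',p)[:3]:
        r=d['rect'];print(n,[round(x) for x in r],onz(p,(r[0]+r[2])/2,(r[1]+r[3])/2,25).round())
```

```text
[520.73551733 248.19856927 117.94553595]
scene [380, 181, 421, 225] [724. 405.  25.]
scene [320, 163, 359, 200] [519. 372.  25.]
top [134, 215, 179, 252] [502. 374.  25.]
top [202, 208, 233, 244] [526. 195.  25.]
top [124, 142, 167, 183] [714. 410.  25.]
```

Call:
drive_tool(series="0 0 0.35 0 0 0 0.88;0 0 0.7 0 0 0 0.88;0 0 0.92 0 0 0 0.88;0 0 0.92 0 0 0 0.88;0 0 0.92 0 0 0 0.88")

```text
time_s: 5.2
eef_pos: [525.0, 250.9, 16.8]
ee_rot: [0.002, 0.686, 0.728, 0.003]
force: [-0.7, -0.2, 0.3]
grip_width: 0.879
```

Run:
```python
from h import *
print(telemetry.sense()['eef_pos'],telemetry.sense()['force'])
p=eyes.capture('wrist');save(p,'w1.png')
```

```text
[525.04709802 250.9486021   16.82558214] [-0.6639234  -0.22594001  0.31487548]
```

View pics/w1.png

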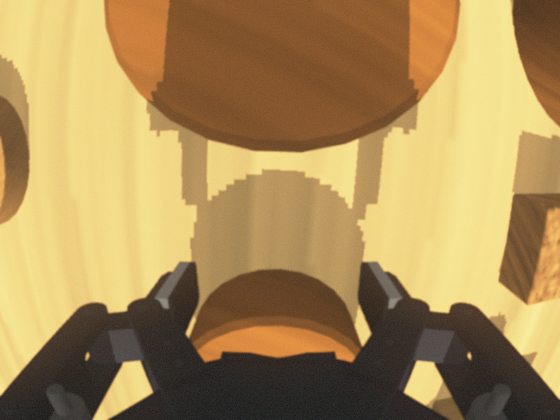

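The fingers straddle the blank's +y side: the blank's edge is at (275,270) and the fingers are centred at about x=278. Now lower slightly and push slowly.

Call:
drive_tool(series="0 0 0.08 0 0 0 0.88;-0.05 0 0.08 0 0 0 0.88;-0.1 0 0.08 0 0 0 0.88;-0.15 0 0.08 0 0 0 0.88;-0.22 -0.05 0.08 0 0 0 0.88;-0.3 -0.11 0.08 0 0 0 0.88;-0.38 -0.17 0.08 0 0 0 0.88;-0.46 -0.23 0.08 0 0 0 0.88;-0.54 -0.29 0.08 0 0 0 0.88;-0.62 -0.35 0.08 0 0 0 0.88;-0.7 -0.41 0.08 0 0 0 0.88;-0.78 -0.47 0.08 0 0 0 0.88;-0.86 -0.53 0.08 0 0 0 0.88;-0.94 -0.59 0.08 0 0 0 0.88;-0.94 -0.59 0.08 0 0 0 0.88")

```text
time_s: 6.75
eef_pos: [460.0, 133.1, 6.8]
ee_rot: [0.002, 0.686, 0.727, 0.002]
force: [-0.4, -0.6, 0.1]
grip_width: 0.881
```

```bash
cat >> h.py <<'E'
J=np.array([426.25,-33.0]);YAW=.0617
def tojig(w):
    c,s=np.cos(YAW),np.sin(YAW);d=np.array(w[:2])-J;return np.array([c*d[0]+s*d[1],-s*d[0]+c*d[1],w[2]]).round(1)
def towld(X):
    c,s=np.cos(YAW),np.sin(YAW);return np.array([J[0]+c*X[0]-s*X[1],J[1]+s*X[0]+c*X[1],X[2]])
def look():
    s=telemetry.sense();print('t',s['time_s'],'jig tcp',tojig(s['eef_pos']),'F',np.round(s['force'],1),'q',np.round(s['ee_rot'],3),'w',s['grip_width'])
    return s
E
python3 - <<'E'
from h import *
look()
for n in('scene','top'):
    p=eyes.capture(n);save(p,n+'1.png')
    for d in nets.spot_in('blank_center',p)[:3]:
        r=d['rect'];print(n,[round(x) for x in r],tojig(onz(p,(r[0]+r[2])/2,(r[1]+r[3])/2,25)))
E
```

```text
t 6.75 jig tcp [ 44.  163.7   6.8] F [-0.4 -0.6  0.1] q [0.002 0.686 0.727 0.002] w 0.8805524022862212
scene [252, 201, 283, 231] [ 44.5 121.8  25. ]
scene [380, 181, 418, 221] [315.5 426.5  25. ]
scene [187, 215, 316, 298] [115.9 -38.9  25. ]
top [132, 207, 183, 252] [113.1 398.2  25. ]
top [253, 232, 270, 264] [39.4 95.5 25. ]
top [123, 138, 171, 182] [322.4 421.3  25. ]
```

Call:
drive_tool(series="-0.09 -0.06 0 0 0 0 0.88;-0.18 -0.12 0 0 0 0 0.88;-0.27 -0.19 0 0 0 0 0.88;-0.36 -0.25 0 0 0 0 0.88;-0.45 -0.31 0 0 0 0 0.88;-0.53 -0.36 0 0 0 0 0.88;-0.6 -0.36 0 0 0 0 0.88;-0.67 -0.36 0 0 0 0 0.88;-0.74 -0.36 0 0 0 0 0.88;-0.74 -0.36 0 0 0 0 0.88")

```text
time_s: 7.95
eef_pos: [423.4, 42.1, 6.3]
ee_rot: [0.002, 0.686, 0.727, 0.002]
force: [0.6, 0.1, 0.4]
grip_width: 0.881
```

Run:
```python
from h import *
look()
p=eyes.capture('top');a=p['frame'][215:305,240:340,::-1]
q=eyes.capture('scene');b=q['frame'][190:290,180:320,::-1]
cv2.imwrite('pics/c2.png',np.hstack([cv2.resize(np.ascontiguousarray(a),(400,400)),cv2.resize(np.ascontiguousarray(b),(400,400))]))
for pp in(p,q):
    for d in nets.spot_in('blank_center',pp)[:3]:
        r=d['rect'];print([round(x) for x in r],tojig(onz(pp,(r[0]+r[2])/2,(r[1]+r[3])/2,25)))
```

```text
t 7.95 jig tcp [ 1.7 75.2  6.3] F [0.6 0.1 0.4] q [0.002 0.686 0.727 0.002] w 0.8811961259595671
[134, 207, 180, 251] [114.4 401.2  25. ]
[125, 139, 172, 182] [321.2 416.4  25. ]
[273, 241, 300, 274] [ 6.7 24.5 25. ]
[222, 208, 252, 239] [-3.5 39.3 25. ]
[321, 162, 361, 197] [116.2 410.2  25. ]
[381, 182, 419, 225] [323.3 415.8  25. ]
```

View pics/c2.png

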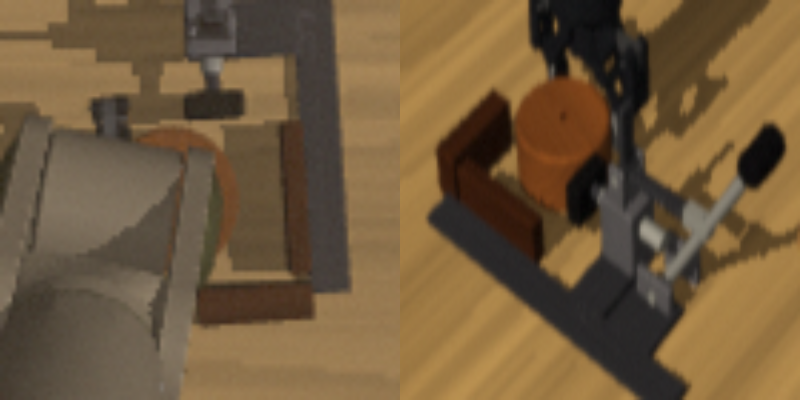

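The blank is entering the bay between fence and pad (left panel about (190,200), right panel (562,130)). Push on to the stop, slowly.

Call:
drive_tool(series="-0.05 -0.01 0 0 0 0 0.88;-0.1 -0.01 0 0 0 0 0.88;-0.15 -0.01 0 0 0 0 0.88;-0.2 -0.01 0 0 0 0 0.88;-0.24 -0.01 0 0 0 0 0.88;-0.27 -0.01 0 0 0 0 0.88;-0.29 -0.01 0 0 0 0 0.88;-0.29 -0.01 0 0 0 0 0.88")

```text
time_s: 8.95
eef_pos: [424.1, 8.2, 6.3]
ee_rot: [0.002, 0.686, 0.728, 0.002]
force: [0.2, 0.5, 0.2]
grip_width: 0.876
```

Call:
drive_tool(series="-0.01 0 0 0 0 0 0.88;-0.02 0 0 0 0 0 0.88;-0.03 0 0 0 0 0 0.88;-0.03 0 0 0 0 0 0.88")

```text
time_s: 9.35
eef_pos: [424.2, 7.0, 6.3]
ee_rot: [0.001, 0.686, 0.728, 0.004]
force: [5.3, 24.8, 3.0]
grip_width: 0.881
```

Run:
```python
from h import *
look()
p=eyes.capture('scene');save(p,'s3.png',(180,190,320,290),5)
for d in nets.spot_in('blank_center',p)[:3]:
        r=d['rect'];print([round(x) for x in r],tojig(onz(p,(r[0]+r[2])/2,(r[1]+r[3])/2,25)))
```

```text
t 9.35 jig tcp [ 0.4 40.   6.3] F [ 5.3 24.8  3. ] q [0.001 0.686 0.728 0.004] w 0.8809159191730314
[320, 162, 361, 199] [118.3 403.9  25. ]
[212, 215, 246, 248] [ 2.2 -1.7 25. ]
[381, 183, 422, 223] [326.1 420.5  25. ]
```

Contact at 25 N with TCP at jig y=40, so blank centre about (0.4,-1); the network reads (2,-2). Home. Back off, lift, and turn the jaws to lie along jig y.

Call:
drive_tool(series="0.05 0 0 0 0 0 0.88;0.15 0 0 0 0 0 0.88;0.35 0 0 0 0 0 0.88;0.35 0 -0.3 0 0 0 0.88;0.35 0 -0.7 0 0 0.2 0.88;0.35 0 -1 0 0 0.5 0.88;0.35 0 -1 0 0 0.8 0.88;0.35 0 -1 0 0 1 0.88;0.35 0 -1 0 0 1 0.88")

```text
time_s: 10.35
eef_pos: [420.7, 48.8, 126.6]
ee_rot: [0.001, 0.844, 0.536, 0.004]
force: [1.1, 0.4, -0.2]
grip_width: 0.879
```

Call:
drive_tool(series="0 0 -1 0 0 0.25 0.5;0 0 -1 0 0 0.5 0.5;0 0 -1 0 0 0.75 0.5;0 0 -1 0 0 1 0.5;0 0 -1 0 0 1 0.5")

```text
time_s: 10.85
eef_pos: [419.8, 48.6, 246.8]
ee_rot: [-0.0, 0.95, 0.311, 0.004]
force: [-0.2, 0.2, -0.0]
grip_width: 0.503
```

Call:
drive_tool(series="0 0 0 0 0 0.25 0.5;0 0 0 0 0 0.5 0.5;0 0 0 0 0 0.75 0.5;0 0 0 0 0 1 0.5;0 0 0 0 0 1 0.5;0 0 0 0 0 1 0.5")

```text
time_s: 11.45
eef_pos: [419.6, 48.7, 246.2]
ee_rot: [-0.001, 0.998, 0.069, 0.003]
force: [1.0, 0.9, -0.1]
grip_width: 0.499
```

Run:
```python
from h import *
look()
p=eyes.capture('top');q=eyes.capture('scene')
print(tool(towld((115,0,200))))
for pp in(p,q):
    for d in nets.spot_in('blank_center',pp)[:3]:
        r=d['rect'];print([round(x) for x in r],tojig(onz(pp,(r[0]+r[2])/2,(r[1]+r[3])/2,25)))
```

```text
t 11.45 jig tcp [ -1.6  81.9 246.2] F [ 1.   0.9 -0.1] q [-0.001  0.998  0.069  0.003] w 0.4989552120452469
[0.91424942 0.75334868 0.39267299]
[135, 210, 182, 252] [109.4 396.1  25. ]
[125, 141, 169, 184] [315.4 421.6  25. ]
[285, 244, 311, 277] [-5.2 -9.6 25. ]
[378, 183, 418, 222] [316.6 417.4  25. ]
[214, 215, 245, 244] [-2.6  6.6 25. ]
[322, 163, 361, 198] [119.7 407.1  25. ]
```

Call:
drive_tool(series="0.45 0.4 0 0 0 0.1 0.5;0.91 0.75 0 0 0 0.15 0.5;0.91 0.75 0 0 0 0.15 0.5;0.91 0.75 0.3 0 0 0.15 0.5;0.91 0.75 0.45 0 0 0.15 0.5;0.91 0.75 0.45 0 0 0.15 0.5")

```text
time_s: 12.25
eef_pos: [539.4, -25.7, 190.7]
ee_rot: [-0.002, 1.0, 0.03, 0.001]
force: [0.4, 0.1, 0.6]
grip_width: 0.5
```

Run:
```python
from h import *
look()
print(tool(towld((115,0,130))))
p=eyes.capture('wrist');q=eyes.capture('scene')
b=q['frame'][170:290,180:330,::-1]
cv2.imwrite('pics/c4.png',np.hstack([cv2.resize(np.ascontiguousarray(p['frame'][:,:,::-1]),(400,400)),cv2.resize(np.ascontiguousarray(b),(400,400))]))
```

```text
t 12.25 jig tcp [113.4   0.3 190.7] F [0.4 0.1 0.6] q [-0.002  1.     0.03   0.001] w 0.49992857138874647
[0.01212658 0.00493816 0.50598247]
```

View pics/c4.png

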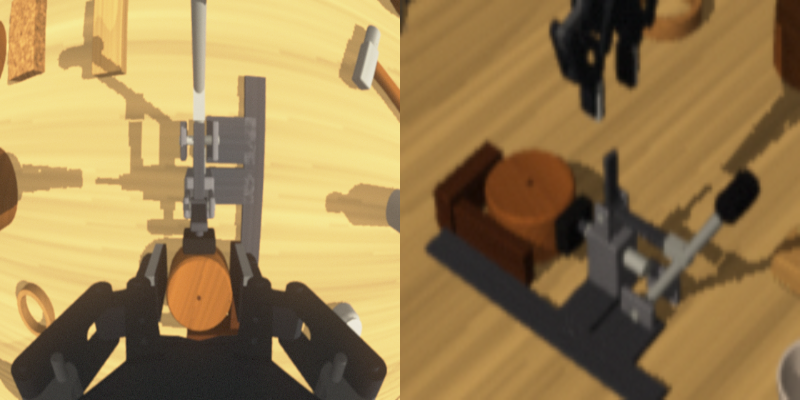

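The blank is seated in the bay; the tab stands on the finger midline (left panel about (200,215)). Go down onto it and pinch.

Call:
drive_tool(series="0.01 0 0.3 0 0 0 0.5;0.01 0 0.45 0 0 0 0.5;0.01 0 0.55 0 0 0 0.5;0.01 0 0.55 0 0 0 0.5;0.01 0 0.55 0 0 0 0;0.01 0 0.55 0 0 0 0;0.01 0 0.55 0 0 0 0;0.01 0 0.55 0 0 0 0;0.01 0 0.55 0 0 0 0", newtons=20)

```text
time_s: 13.25
eef_pos: [543.1, -25.4, 129.5]
ee_rot: [-0.001, 1.0, 0.03, 0.005]
force: [-0.1, 2.1, 7.0]
grip_width: 0.177
```

Run:
```python
from h import *
s=look()
t=tojig(s['eef_pos']);r=46;o=np.array([t[0]-115,t[2]-(85+r)])
for th in np.arange(.1,1.66,.1):
    X=(115-r*np.sin(th)+0*o[0],0,85+r*np.cos(th)+o[1]);X=(X[0],t[1],X[2]);print(round(th,2),tool(towld(X)).round(3))
```

```text
t 13.25 jig tcp [117.1   0.4 129.5] F [-0.1  2.1  7. ] q [-0.001  1.     0.03   0.005] w 0.1771087018201466
0.1 [-0.056  0.     0.002]
0.2 [-0.094  0.     0.007]
0.3 [-0.131  0.     0.016]
0.4 [-0.167  0.     0.029]
0.5 [-0.202  0.     0.045]
0.6 [-0.235  0.001  0.065]
0.7 [-0.265  0.001  0.088]
0.8 [-0.294  0.001  0.113]
0.9 [-0.319  0.001  0.142]
1.0 [-0.342  0.001  0.173]
1.1 [-0.361  0.001  0.206]
1.2 [-0.378  0.001  0.241]
1.3 [-0.39   0.001  0.277]
1.4 [-0.399  0.001  0.314]
1.5 [-0.404  0.001  0.352]
1.6 [-0.405  0.001  0.391]
```

Gripped (15 mm ≈ tab width). Swing along the arc.

Call:
drive_tool(series="-0.05 0 0 0 0 0 0;-0.09 0 0.01 0 0 0 0;-0.13 0 0.02 0 0 0 0;-0.17 0 0.03 0 0 0 0;-0.2 0 0.045 0 0 0 0;-0.235 0 0.065 0 0 0 0;-0.265 0 0.09 0 0 0 0;-0.295 0 0.115 0 0 0 0;-0.32 0 0.14 0 0 0 0;-0.34 0 0.17 0 0 0 0;-0.36 0 0.205 0 0 0 0;-0.38 0 0.24 0 0 0 0;-0.39 0 0.275 0 0 0 0;-0.4 0 0.315 0 0 0 0;-0.405 0 0.35 0 0 0 0;-0.405 0 0.37 0 0 0 0;-0.405 0 0.37 0 0 0 0")

```text
time_s: 14.95
eef_pos: [493.3, -28.2, 84.0]
ee_rot: [-0.001, 1.0, 0.03, 0.003]
force: [-5.5, 0.4, 5.8]
grip_width: 0.17
```

Run:
```python
from h import *
look()
q=eyes.capture('scene');save(q,'s5.png',(180,170,330,290),5)
```

```text
t 14.95 jig tcp [67.2  0.6 84. ] F [-5.5  0.4  5.8] q [-0.001  1.     0.03   0.003] w 0.16986045610648803
```

View pics/s5.png

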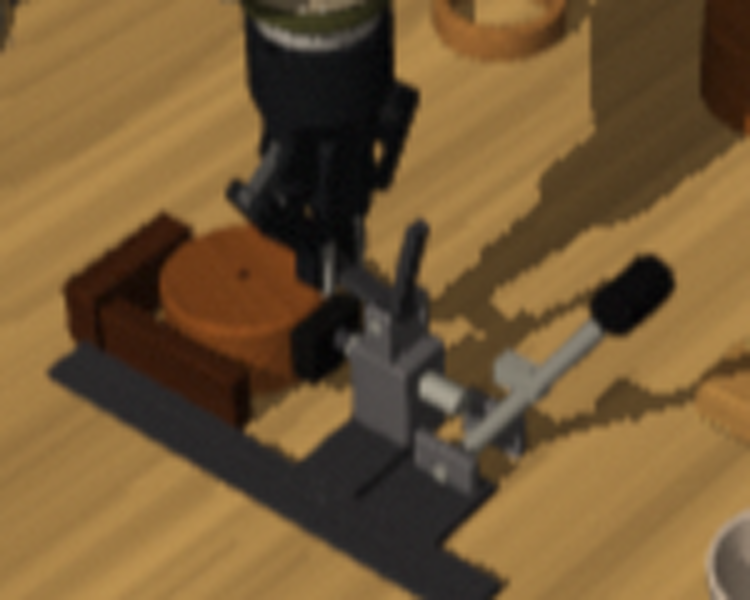

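The tab is laid over in the fingers and the tongue stands nearly vertical at (412,265); lever at rest, blank home. Release, lift and go over the lever grip.

Call:
drive_tool(series="0 0 0 0 0 0 0.5;0 0 0 0 0 0 0.5;0 0 0 0 0 0 0.5;0 0 0 0 0 0 0.5;0 0 -0.15 0 0 0 0.5;0 0 -0.5 0 0 0 0.5;0 0 -1 0 0 0 0.95;0 0 -1 0 0 0 0.95;0 0 -1 0 0 0 0.95")

```text
time_s: 15.9
eef_pos: [493.1, -28.8, 205.5]
ee_rot: [-0.001, 1.0, 0.03, 0.005]
force: [0.2, 1.3, -0.2]
grip_width: 0.941
```

Call:
drive_tool(series="0 0 -0.35 0 0 0 0.95;0.5 0 -0.35 0 0 0 0.95;1 0 -0.35 0 0 0 0.95;1 0 -0.35 0 0 0 0.95;1 0 -0.35 0 0 0 0.95")

```text
time_s: 16.4
eef_pos: [613.6, -21.4, 245.1]
ee_rot: [-0.001, 1.0, 0.031, 0.003]
force: [0.9, -0.1, 0.0]
grip_width: 0.952
```

Call:
drive_tool(series="0.3 0 0 0 0 0 0.95;0.63 0 0 0 0 0 0.95;0.63 0 0 0 0 0 0.95;0.63 0 0 0 0 0 0.95")

```text
time_s: 16.8
eef_pos: [688.5, -16.8, 243.1]
ee_rot: [-0.002, 1.0, 0.031, 0.001]
force: [0.3, -0.5, 0.2]
grip_width: 0.952
```

Run:
```python
from h import *
look()
print(tool(towld((264.3,0,157))))
p=eyes.capture('wrist');q=eyes.capture('scene')
b=q['frame'][170:290,180:330,::-1]
cv2.imwrite('pics/c6.png',np.hstack([cv2.resize(np.ascontiguousarray(p['frame'][:,:,::-1]),(400,400)),cv2.resize(np.ascontiguousarray(b),(400,400))]))
```

```text
t 16.8 jig tcp [262.7   0.  243.1] F [ 0.3 -0.5  0.2] q [-0.002  1.     0.031  0.001] w 0.9519546471730924
[0.01160118 0.00265111 0.71756995]
```

View pics/c6.png

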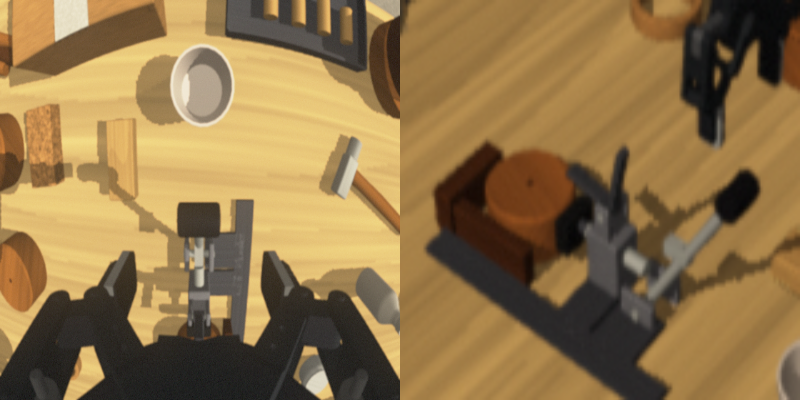

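The catch stays flipped over (tab at (590,185), tongue up at (620,175)) and the grip is midway between the fingers (left panel (198,220)). Descend and grip its ends.

Call:
drive_tool(series="0.01 0 0.3 0 0 0 0.95;0.01 0 0.55 0 0 0 0.95;0.01 0 0.75 0 0 0 0.95;0.01 0 0.75 0 0 0 0.95;0.01 0 0.75 0 0 0 0.95;0.01 0 0.75 0 0 0 0;0.01 0 0.75 0 0 0 0;0.01 0 0.75 0 0 0 0;0.01 0 0.75 0 0 0 0;0.01 0 0.75 0 0 0 0;0.01 0 0.75 0 0 0 0", newtons=50)

```text
time_s: 18.0
eef_pos: [690.1, -16.2, 156.6]
ee_rot: [-0.001, 1.0, 0.031, 0.003]
force: [-0.4, 1.3, 5.8]
grip_width: 0.464
```

Run:
```python
from h import *
s=look();t=tojig(s['eef_pos'])
for a in np.arange(.05,.84,.05):
    ph=.55-a
    d=np.array([190*(np.sin(ph)-np.sin(.55)),0,190*(np.cos(ph)-np.cos(.55))])
    print(round(a,2),tool(towld(t+d)).round(3))
```

```text
t 18.0 jig tcp [264.3   0.5 156.6] F [-0.4  1.3  5.8] q [-0.001  1.     0.031  0.003] w 0.4635735453624562
0.05 [-0.069 -0.    -0.041]
0.1 [-0.139 -0.    -0.077]
0.15 [-0.211 -0.    -0.11 ]
0.2 [-0.284 -0.    -0.14 ]
0.25 [-0.359 -0.001 -0.166]
0.3 [-0.435 -0.001 -0.188]
0.35 [-0.512 -0.001 -0.206]
0.4 [-0.59  -0.001 -0.22 ]
0.45 [-0.668 -0.001 -0.23 ]
0.5 [-0.747 -0.001 -0.237]
0.55 [-0.826 -0.001 -0.239]
0.6 [-0.905 -0.001 -0.238]
0.65 [-0.984 -0.001 -0.233]
0.7 [-1.063 -0.    -0.223]
0.75 [-1.141 -0.    -0.21 ]
0.8 [-1.218 -0.    -0.193]
```

Gripped (0.464·85 ≈ 39.4 mm, the grip's length). Pull along the arc in two calls.

Call:
drive_tool(series="-0.07 0 -0.04 0 0 0 0;-0.14 0 -0.08 0 0 0 0;-0.21 0 -0.11 0 0 0 0;-0.285 0 -0.14 0 0 0 0;-0.36 0 -0.165 0 0 0 0;-0.435 0 -0.19 0 0 0 0;-0.51 0 -0.205 0 0 0 0;-0.59 0 -0.22 0 0 0 0;-0.67 0 -0.23 0 0 0 0;-0.75 0 -0.235 0 0 0 0;-0.75 0 -0.235 0 0 0 0")

```text
time_s: 19.1
eef_pos: [599.9, -21.7, 185.0]
ee_rot: [-0.001, 1.0, 0.031, 0.004]
force: [5.9, 1.5, 0.5]
grip_width: 0.46
```

Run:
```python
from h import *
s=look();t=tojig(s['eef_pos'])
t0=np.array([264.3,.5,156.6])
d=t-t0;x=99.3+d[0];z=162+d[2];print('lever',.55-np.arctan2(x,z),np.hypot(x,z))
for a in np.arange(.55,.84,.03):
    ph=.55-a
    d=np.array([190*(np.sin(ph)-np.sin(.55)),0,190*(np.cos(ph)-np.cos(.55))])
    print(round(a,2),tool(towld(t0+d)).round(3))
```

```text
t 19.1 jig tcp [174.    0.5 185. ] F [5.9 1.5 0.5] q [-0.001  1.     0.031  0.004] w 0.46036208611084706
lever 0.5027662504044671 190.61259139941413
0.55 [-0.075  0.     0.002]
0.58 [-0.122  0.     0.003]
0.61 [-0.17   0.     0.004]
0.64 [-0.217  0.     0.008]
0.67 [-0.265  0.     0.012]
0.7 [-0.312  0.     0.018]
0.73 [-0.359  0.     0.025]
0.76 [-0.405  0.     0.034]
0.79 [-0.452  0.     0.044]
0.82 [-0.498  0.001  0.056]
```

Call:
drive_tool(series="-0.075 0 0 0 0 0 0;-0.12 0 0 0 0 0 0;-0.17 0 0.005 0 0 0 0;-0.22 0 0.01 0 0 0 0;-0.265 0 0.01 0 0 0 0;-0.31 0 0.02 0 0 0 0;-0.36 0 0.025 0 0 0 0;-0.405 0 0.035 0 0 0 0;-0.45 0 0.045 0 0 0 0;-0.49 0 0.055 0 0 0 0;-0.5 0 0.055 0 0 0 0;-0.5 0 0.055 0 0 0 0;-0.5 0 0.055 0 0 0 0")

```text
time_s: 20.4
eef_pos: [541.5, -25.3, 179.5]
ee_rot: [-0.001, 0.999, 0.031, 0.007]
force: [7.4, 3.8, 4.6]
grip_width: 0.461
```

Run:
```python
from h import *
s=look();t=tojig(s['eef_pos'])
t0=np.array([264.3,.5,156.6])
d=t-t0;x=99.3+d[0];z=162+d[2];print('lever',.55-np.arctan2(x,z),np.hypot(x,z))
q=eyes.capture('scene');save(q,'s7.png',(180,150,330,270),5)
for d in nets.spot_in('blank_center',q)[:3]:
        r=d['rect'];print([round(x) for x in r],tojig(onz(q,(r[0]+r[2])/2,(r[1]+r[3])/2,25)))
```

```text
t 20.4 jig tcp [115.5   0.6 179.5] F [7.4 3.8 4.6] q [-0.001  0.999  0.031  0.007] w 0.46131888236634466
lever 0.8115783295159071 191.41123269024732
[321, 161, 361, 201] [119.7 405.3  25. ]
[209, 216, 243, 243] [-11.1  -0.3  25. ]
[381, 180, 420, 224] [322.3 423.1  25. ]
```

View pics/s7.png

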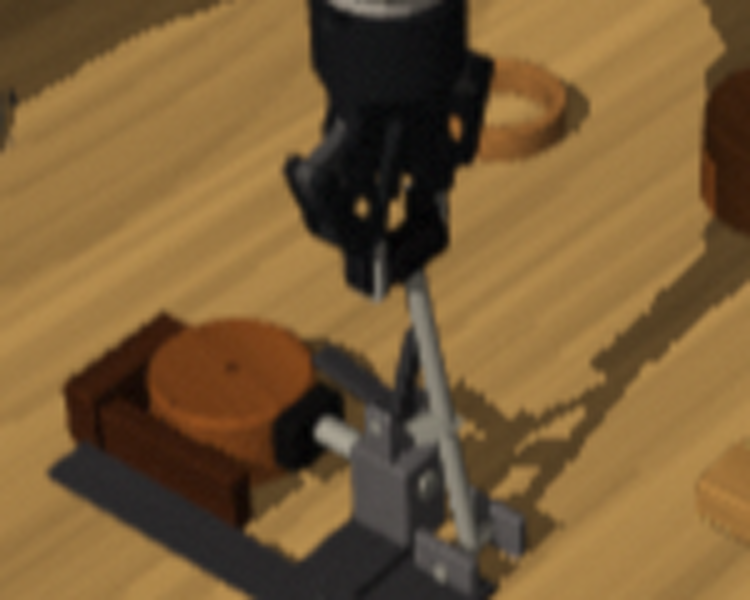

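The pad presses the blank against the fence (blank top at (230,365), pad at (310,430)), the catch is over, and the lever is held at about 0.81 rad. Handing in.

Run:
```python
from h import *
look();ctrl.finish_job();look()
```

```text
t 20.5 jig tcp [115.5   0.5 179.5] F [6.8 3.1 5.4] q [-0.001  0.999  0.031  0.007] w 0.45860728327636785
the job is handed in; nothing more can be done
the job is handed in; nothing more can be done
```

The job is done and handed in at 20.5 s. The hand-in gives no verdict, so these are my own last checks.

- **Blank:** I pushed the smallest of the three look-alike discs into the bay until it met the end stop with about 25 N. After clamping, the network put its centre at about jig (-11, 0) mm. A blank against the fence should sit at x = -7, so the reading is a few mm off, but both are inside the 14 mm limit.
- **Catch:** I pinched the tab and swung it over to about 1.5 rad, judged from the arm's path. The last picture shows the tab laid over and the tongue standing up.
- **Lever:** I gripped it by both ends and pulled it to about 0.81 rad, worked out from the tool position. The fingers still hold it there, with about 7 N pulling back on the tool.
- **Clamping:** The last picture shows the pad against the blank and the blank against the fence. I could not measure those contact forces directly.
- **Bystanders:** I saw none of them touched or moved. I did not re-measure their positions at the end.

The only check that disagreed was the network's reading of the blank's position, which scattered by up to about 10 mm between views. I relied on the stop contact and the pictures instead.

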